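Test-run the cast saw

ROBOT

A 6-joint arm with a two-finger parallel gripper is mounted at the origin on a cart in front of the work surface, level with it; the furniture and walls round the work are solid. World frame = base frame: x ahead of the robot, y to its left, z up, the work surface at z = 0. Lengths are in m, angles in degrees, forces in N, time in s.
With the tool pointing down it reaches from about 0.4 to 0.825 m from the base axis. Payload 7 kg.
Tool frame: the origin (TCP) lies on the centre line of the jaws, within the pads' length; the fingertips stand 11 mm ahead of it and the grasp point (between the pads) lies 8 mm behind it; z points along the fingers, y is the direction in which the jaws open and shut (so a half turn about z gives the same grasp; the last joint's range is limited). The gripper opens to 88 mm and grips with 3 to 60 N. Pads are 19 mm wide; open, the fingers measure 130 mm over their backs; the gripper's body (78 mm by 193 mm) begins 47 mm behind the grasp point.
Start: joints at [-52.076, 20.546, 0.682, 0, -70.136, -16.507], TCP at [0.246, -0.628, 0.238] pointing down, gripper open.
Joint ranges: [-176.03, 176.03], [-82.01, 121.73], [-58.28, 71.71], [-173.87, 95.51], [-174.79, -0.11], [-173.66, 173.66]. Speed limits (degrees/s): [136.94, 136.94, 172.46, 180, 180, 180].

INTERFACE

Orientations are given as [roll, pitch, yaw] about the fixed x, y, z axes, in that order (R = Rz(yaw) Ry(pitch) Rx(roll)).
In Python, from plant import ctrl, cams, order gives the robot as it stands.
- The arm moves only by the tool jog_arm, never from a script. Its argument "motion" is a list of rows, each an object with "offset": the shift along the tool's x, y, z in mm, a list of three; "roll": the turn about the tool's z in rad; "hand": the finger opening in mm, from 0 to 87.6. A call has 1 to 20 rows; each row is the pose to reach, as a shift and turn from the pose commanded when the call began, along the tool's axes at that moment; what a row does not reach only later rows make up. A row lasts 1/12 s, in which the tool goes at most 41.7 mm and 7.16 degrees, less where a joint would pass 70% of its speed; a pose out of reach is approached as far as the arm can. A call with a gripper value outside its range is refused whole. The fingers move at their own pace and stop on an object; the grip force is fixed at half the most. Time passes only in rows, so rows that repeat a pose let the fingers close. It gives the time, the measured TCP pose, the force and the opening at its end, in the units of the state.
- ctrl.get_obs(): the state, without advancing time (a new reading comes with each control period).
- cams.snapshot(name): name is "scene" or "top"; returns a dict with "img" (480x640x3 uint8, red, green, blue), "K" (3x3 intrinsics, pixels), "D" ([k1, k2, p1, p2, k3] as OpenCV has them; the pictures are not rectified), "cam_to_world" (4x4, takes a point from camera to world coordinates). Camera axes: x right, y down, z forward; pixel columns grow to the right and rows downward; lengths in m; the calibration is good to about 2 mm. A picture is of the moment at which its call begins. There is no depth.
- order.close_job(): hands the job in, once; it reports no verdict.
The state is a dict: "clock": time; "joint_pos": joint angles; "qvel": joint speeds; "tau": joint torques, N m; "tool_pos": TCP position; "orientation": TCP orientation; "force": force on the tool from outside, world axes, zero at the start; "moment": the same for the moment, N m; "opening": finger opening in m.
Only numpy, scipy, OpenCV 4.12 (cv2) and the standard library are available. Lean on these libraries where they do the work, as an engineer would, in place of code of your own. Each camera call takes 0.05 s, during which the arm holds its last target. There are 200 camera calls.

TASK

Give the cast saw in its bench cradle (the hand tool with the round toothed blade) a short test run: flip its lock-off lever fully forward, towards the blade, then squeeze the paddle switch fully home against the body and hold it there for a good second. Then let go so that the paddle springs back out, and leave the lever forward. Do not touch the polisher, the similar hand tool with the small bullet-shaped tip.

Things in the scene. Friction and masses are not known exactly. Their poses are not given: they have to be found in the camera images.
- saw: White cast saw lying in a black fixed cradle. Origin on the worktop under it; x runs along it to the head (level toothed steel disc, 58 mm across, centre x = 85 mm), y left, z up. Body: x -88 to 60, y -19 to 19, z 29 to 71 mm. Grey paddle along the right (-y) side, z 37 to 63 mm. Cradle plate 8 mm high; saddles at x = -74 and 50 mm reach z = 47 mm; free under the body between.
- saw_squeeze (a point): Good place to squeeze: on the body's axis at x = -10, y = 0, z = 50 mm of the saw (axes as the saw's). Here the paddle's outer face is at y = -35 mm at rest and -27 mm when home; the opposite body face at y = +19 mm. The paddle is 6 mm thick; its upright hinge is at saw x = -65, y = -24 mm, its free front end at x = 50 mm.
- saw_lever_tip (a point): Top end of the black lock-off lever that stands up from the paddle near its front (moves with it; a cross bar 14 mm wide, 10 mm thick, ends here). Lever 34 mm long; pivot at saw x = 29, y = -38, z = 66 mm while the paddle is out. Tip at saw x = 7, y = -35, z = 92 mm leaning back; x = 51, y = -41, z = 92 mm fully forward.
- saw_lever (a joint): Lock-off lever angle, rad: 0 = leaning 40 degrees back (away from the blade, locked), 1.4 = leaning 40 degrees forward (its stop). Stays where it is left; takes about 1 N at its tip. Below about 0.7 it blocks the paddle.
- saw_paddle (a joint): Paddle angle, rad: 0 = standing out at rest, 0.15 = squeezed home, parallel to the body. Spring return; about 5 N at x = -10 mm to hold it home. While locked it moves at most about 0.04.
- polisher: Polisher: same body, paddle, lever and cradle as the saw (same origin and axes), but with a small bullet-shaped steel tip, 20 mm across and 31 mm long, instead of the round blade. Not to be touched. One tool stands left, the other right of a fixed microscope (400 mm tall, about world x 0.40 to 0.70, y -0.17 to 0.05 m): pass in front of it or above.

How it is judged (in metres and radians):
On the way, in this order (a step that is already met when the one before it is completed fails the run):
1. the lock-off lever is flipped forward (beyond 1.1 rad) with the paddle still out (value of joint saw_lever above 1.1 rad and value of joint saw_paddle below 0.05 rad), for 0.1 s.
2. the paddle is squeezed home (beyond 0.12 rad) for 0.8 s, the lever forward (value of joint saw_paddle above 0.12 rad and value of joint saw_lever above 1 rad), for 0.8 s.
At the end, for the whole second after the job is handed in: After the squeeze the paddle is back out (below 0.03 rad) and the lock-off lever still forward (beyond 1.0 rad) (value of joint saw_paddle below 0.03 rad and value of joint saw_lever above 1 rad); the robot touches nothing.
It fails at once if the polisher is touched with more than 1 N (contact force between any of the fingers, the arm and polisher above 1 N).
It also fails if it takes over 42 s, if anything falls off the work surface, if the arm or the gripper's body presses on something with over 40 N, if the wrist force passes 120 N, or if a joint passes its speed limit or range.

## Working session

There is one attempt and no reset: what is moved stays moved. The work goes in short steps, Python scripts to look and compute and a tool call to move; the robot and the scene stay as the last step left them, time stands still between calls to the robot, and variables do not carry over. Pictures are saved under pics/ and viewed, about 8 in all and at most 12, crops included, and the job is handed in when it is done.

Besides the shell and the picture viewer there is one more tool, called after "Call:" in YAML: its name, and indented under it one key for each argument. jog_arm: Moves the arm, as the interface text tells. Its arguments: {"type":"object","properties":{"motion":{"type":"array"}},"required":["motion"]}

```bash
ls; mkdir -p pics
python3 - <<'E'
from plant import ctrl,cams
import cv2,pickle,numpy as np
np.set_printoptions(precision=4,suppress=True)
d={}
for n in("scene","top"):
    s=cams.snapshot(n); d[n]=s; cv2.imwrite(f"pics/{n}0.png",s["img"][:,:,::-1]); print(n,s["K"],s["D"],s["cam_to_world"])
pickle.dump(d,open("s0.pkl","wb"))
print(ctrl.get_obs())
E
```

```text
pics
scene [[548.3887   0.     319.5807]
 [  0.     548.3887 239.5512]
 [  0.       0.       1.    ]] [-0.1103  0.      0.      0.      0.    ] [[ 0.4728 -0.6162  0.6299 -0.3777]
 [-0.8809 -0.3135  0.3545 -0.5187]
 [-0.021  -0.7225 -0.6911  1.0155]
 [ 0.      0.      0.      1.    ]]
top [[463.4688   0.     319.5044]
 [  0.     463.4688 243.964 ]
 [  0.       0.       1.    ]] [-0.0878  0.      0.      0.      0.    ] [[ 0.0139 -0.9894  0.1444  0.3335]
 [-0.9997 -0.0164 -0.016  -0.0306]
 [ 0.0182 -0.1441 -0.9894  1.0373]
 [ 0.      0.      0.      1.    ]]
{'clock': 0.1, 'joint_pos': array([-52.0752,  20.5877,   0.6382,  -0.0175, -70.1358, -16.5071]), 'qvel': array([-0.0386, -0.0262,  0.1072,  0.0497,  0.0566,  0.0562]), 'tau': array([  0.0003, -58.4163,  29.3753,   7.0155,   0.0101,  -0.    ]), 'tool_pos': array([ 0.2463, -0.628 ,  0.2367]), 'orientation': array([ 179.9135,   -0.0085, -158.5883]), 'force': array([ 0.2286,  0.1337, -0.4121]), 'moment': array([ 0.0238,  0.0032, -0.046 ]), 'opening': 0.08776954940551782}
```

View pics/top0.png

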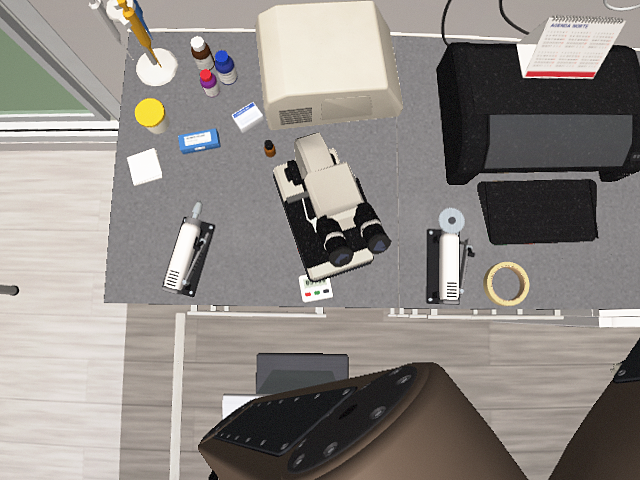

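View pics/scene0.png

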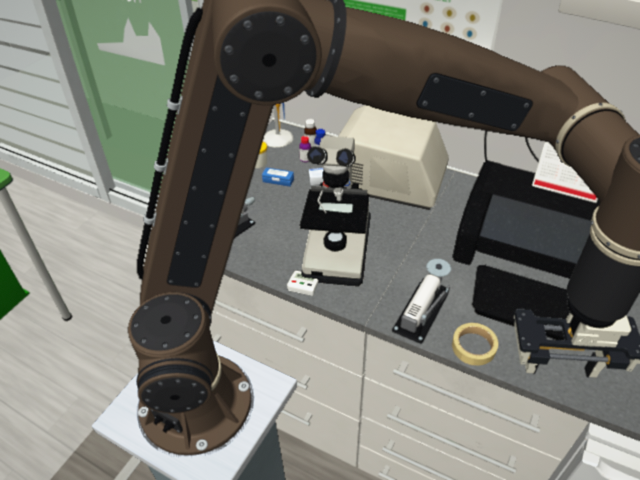

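```bash
cat > h.py <<'E'
import numpy as np,cv2
def ray(s,uv,z):
    p=cv2.undistortPoints(np.array(uv,float).reshape(-1,1,2),s["K"],np.array(s["D"]))[:,0]
    T=s["cam_to_world"]; d=np.c_[p,np.ones(len(p))]@T[:3,:3].T
    return T[:3,3]+d*((z-T[2,3])/d[:,2])[:,None]
def proj(s,P):
    T=np.linalg.inv(s["cam_to_world"]); r=cv2.Rodrigues(T[:3,:3])[0]
    return cv2.projectPoints(np.array(P,float).reshape(-1,1,3),r,T[:3,3],s["K"],np.array(s["D"]))[0][:,0]
E
python3 - <<'E'
import pickle,cv2,numpy as np
from h import *
np.set_printoptions(precision=4,suppress=True)
d=pickle.load(open("s0.pkl","rb"))
a=d["top"]["img"][195:315,400:500]; b=d["scene"]["img"][250:350,380:480]
a=cv2.resize(a,(500,600),interpolation=cv2.INTER_CUBIC)  # x5
cv2.imwrite("pics/c1.png",a[:,:,::-1])
im=d["top"]["img"].astype(int)
m=np.zeros(im.shape[:2],np.uint8); m[225:305,425:480]=(im[225:305,425:480].min(2)>165)
n,l,st,c=cv2.connectedComponentsWithStats(m); k=1+np.argmax(st[1:,4]); print(st[k],c[k])
r=cv2.minAreaRect(np.argwhere(l==k)[:,::-1].astype(np.float32)); print(r)
bx=cv2.boxPoints(r); print(bx, ray(d["top"],bx,.055))
# black plate
m=np.zeros(im.shape[:2],np.uint8); m[222:308,420:480]=(im[222:308,420:480].max(2)<45)
r=cv2.minAreaRect(np.argwhere(m)[:,::-1].astype(np.float32)); bx=cv2.boxPoints(r); print(bx,ray(d["top"],bx,.008))
print(ray(d["top"],[[451.5,220]],.05))
E
```

```text
[ 440  225   24   75 1200] [450.1192 260.2842]
((451.5, 262.0), (74.0, 23.0), 90.0)
[[440. 225.]
 [463. 225.]
 [463. 299.]
 [440. 299.]] [[ 0.5229 -0.3084  0.055 ]
 [ 0.5239 -0.3596  0.055 ]
 [ 0.363  -0.3549  0.055 ]
 [ 0.3626 -0.3048  0.055 ]]
[[427. 229.]
 [473. 229.]
 [473. 303.]
 [427. 303.]] [[ 0.5221 -0.2914  0.008 ]
 [ 0.5242 -0.3985  0.008 ]
 [ 0.3556 -0.3932  0.008 ]
 [ 0.3548 -0.2884  0.008 ]]
[[ 0.5356 -0.3358  0.05  ]]
```

View pics/c1.png

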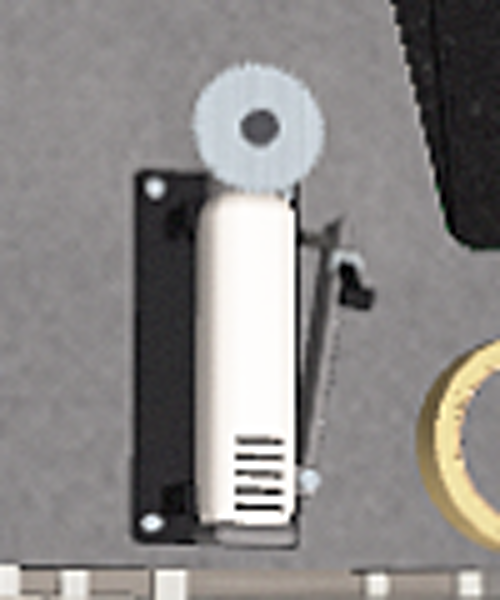

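Run:
```python
import pickle,cv2,numpy as np
from h import *
np.set_printoptions(precision=4,suppress=True)
s=pickle.load(open("s0.pkl","rb"))["top"]
px=np.array([[260,127],[309,480],[347,262],[358,292]])/5+[400,195]
loc=np.array([[85,0],[-65,-24],[29,-38],[7,-35]])/1e3
for zb in(.05,.07):
    z=[zb,.066,.068,.092]
    W=np.array([ray(s,[p],q)[0,:2] for p,q in zip(px,z)])
    a,b=loc-loc.mean(0),W-W.mean(0); th=np.arctan2((a[:,0]*b[:,1]-a[:,1]*b[:,0]).sum(),(a*b).sum())
    R=np.array([[np.cos(th),-np.sin(th)],[np.sin(th),np.cos(th)]]); t=W.mean(0)-R@loc.mean(0)
    print(zb,np.degrees(th),t,(W-(loc@R.T+t))*1e3)
# body silhouette edges at crop rows -> left face (z~50), right top edge
for name,u,z in(("L",[[197,230],[197,500]],.05),("R",[[298,230],[298,500]],.06),("front/back",[[247,193],[247,525]],.065)):
    print(name,ray(s,np.array(u)/5+[400,195],z))
```

```text
0.05 -4.365574804948884 [ 0.4488 -0.3291] [[ 1.1046 -1.3261]
 [-2.6767 -1.0161]
 [-2.0531  1.4794]
 [ 3.6252  0.8627]]
0.07 -1.938581439887771 [ 0.4467 -0.3281] [[-1.0922  0.2691]
 [-1.4631  0.7729]
 [-1.6506 -0.6744]
 [ 4.2059 -0.3677]]
L [[ 0.4884 -0.3076  0.05  ]
 [ 0.3712 -0.3051  0.05  ]]
R [[ 0.4876 -0.3493  0.06  ]
 [ 0.3713 -0.3461  0.06  ]]
front/back [[ 0.5025 -0.3257  0.065 ]
 [ 0.3603 -0.3222  0.065 ]]
```

The top view shows the saw right of the microscope: blade centre at about (452, 220), hinge at (462, 291), lever bar at (472, 253) leaning back. The polisher is on the left. In the scene view the saw is at about (420, 305). The saw pose is origin ≈ (0.4466, -0.3277) with yaw ≈ -1.6°. The body edges agree with this to about 2 mm. I'll go above and behind the lever with the jaws shut.

Call:
jog_arm:
  motion:
    - {"offset":[-20,14,0],"roll":0.04,"hand":0}
    - {"offset":[-46,31,0],"roll":0.1,"hand":0}
    - {"offset":[-76,51,0],"roll":0.16,"hand":0}
    - {"offset":[-106,71,0],"roll":0.22,"hand":0}
    - {"offset":[-136,92,0],"roll":0.28,"hand":0}
    - {"offset":[-166,112,0],"roll":0.34,"hand":0}
    - {"offset":[-196,132,0],"roll":0.38,"hand":0}
    - {"offset":[-222,150,0],"roll":0.4,"hand":0}
    - {"offset":[-242,163,20],"roll":0.4,"hand":0}
    - {"offset":[-255,172,40],"roll":0.4,"hand":0}
    - {"offset":[-261,176,60],"roll":0.4,"hand":0}
    - {"offset":[-261,176,75],"roll":0.4,"hand":0}
    - {"offset":[-261,176,80],"roll":0.4,"hand":0}
    - {"offset":[-261,176,80],"roll":0.4,"hand":0}
    - {"offset":[-261,176,80],"roll":0.4,"hand":0}

```text
clock: 1.35
tool_pos: [0.4252, -0.3696, 0.1579]
orientation: [-180.0, -0.0, 178.5]
force: [0.3, -0.2, 0.1]
opening: 0.0008
```

Run:
```python
from plant import ctrl,cams
import cv2,pickle,numpy as np
from h import *
np.set_printoptions(precision=4,suppress=True)
d={}
for n in("scene","top"): d[n]=cams.snapshot(n)
pickle.dump(d,open("s1.pkl","wb"))
o=ctrl.get_obs(); print(o)
p=o["tool_pos"]; print({n:proj(d[n],[p+[0,0,-.011],p])for n in d})
a=cv2.resize(d["scene"]["img"][230:350,340:500],(800,600),interpolation=cv2.INTER_CUBIC)
cv2.imwrite("pics/c2.png",a[:,:,::-1])
```

```text
{'clock': 1.45, 'joint_pos': array([-21.099 ,  13.8397, -19.8736,   0.0208, -56.1989, -70.441 ]), 'qvel': array([-0.0649, -0.1025, -0.0852, -0.1186,  0.2027, -0.0369]), 'tau': array([  0.1305, -44.9243,  25.5583,   6.1107,  -0.0718,   0.001 ]), 'tool_pos': array([ 0.4255, -0.3699,  0.1586]), 'orientation': array([-179.9543,    0.0769,  178.4716]), 'force': array([0.977 , 0.0721, 0.3544]), 'moment': array([-0.0413, -0.0306, -0.0135]), 'opening': 0.0003123033572719669}
{'scene': array([[445.0872, 279.6695],
       [445.811 , 276.1733]]), 'top': array([[484.7912, 265.7272],
       [486.8715, 265.17  ]])}
```

View pics/c2.png

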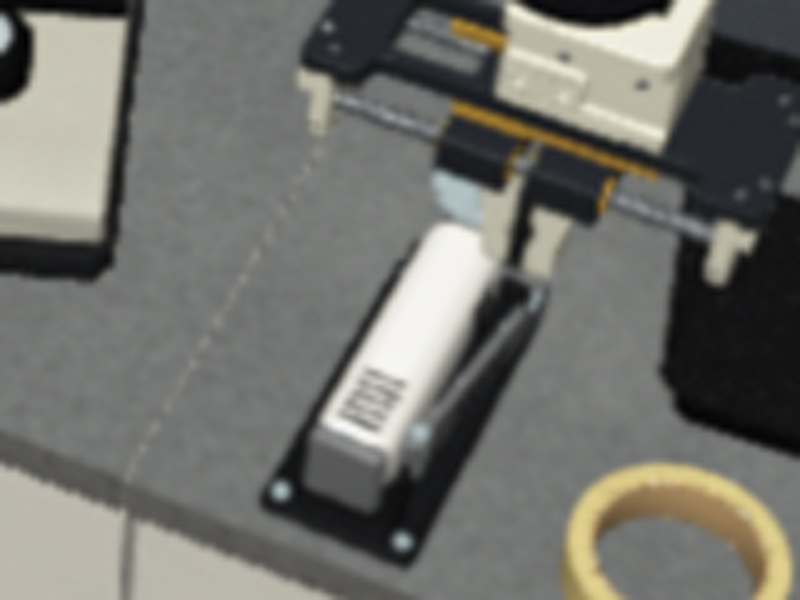

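The scene crop shows the closed fingers (about (525, 260)) above and beside the lever. The body and paddle hinge ((420, 432)) are clear. Next I'll descend and push forward.

Call:
jog_arm:
  motion:
    - {"offset":[0,0,20],"roll":0,"hand":0}
    - {"offset":[0,0,45],"roll":0,"hand":0}
    - {"offset":[0,0,62],"roll":0,"hand":0}
    - {"offset":[0,0,67],"roll":0,"hand":0}
    - {"offset":[0,0,67],"roll":0,"hand":0}
    - {"offset":[-5,0,67],"roll":0,"hand":0}
    - {"offset":[-10,0,67],"roll":0,"hand":0}
    - {"offset":[-15,0,67],"roll":0,"hand":0}
    - {"offset":[-20,0,67],"roll":0,"hand":0}
    - {"offset":[-25,0,67],"roll":0,"hand":0}
    - {"offset":[-30,0,67],"roll":0,"hand":0}
    - {"offset":[-35,0,67],"roll":0,"hand":0}
    - {"offset":[-40,0,67],"roll":0,"hand":0}
    - {"offset":[-43,0,67],"roll":0,"hand":0}
    - {"offset":[-46,0,67],"roll":0,"hand":0}
    - {"offset":[-46,0,67],"roll":0,"hand":0}

```text
clock: 2.78
tool_pos: [0.4713, -0.3704, 0.0902]
orientation: [180.0, -0.0, 178.5]
force: [-1.4, -1.5, -0.6]
opening: 0.0005
```

Run:
```python
from plant import ctrl,cams
import cv2,pickle,numpy as np
from h import *
np.set_printoptions(precision=4,suppress=True)
s0=pickle.load(open("s0.pkl","rb"))
print("hinge scene",ray(s0["scene"],[[424,316.4]],.066), "blade scene mask")
o=ctrl.get_obs(); print(o["force"],o["tool_pos"])
d={n:cams.snapshot(n) for n in("scene","top")}
a=cv2.resize(d["scene"]["img"][230:350,360:480],(400,400),interpolation=cv2.INTER_CUBIC)
b=cv2.resize(d["top"]["img"][195:315,400:520],(400,400),interpolation=cv2.INTER_CUBIC)
cv2.imwrite("pics/c3.png",np.hstack([a,b])[:,:,::-1])
```

```text
hinge scene [[ 0.377  -0.3502  0.066 ]] blade scene mask
[-1.4033 -1.5325 -0.5667] [ 0.4713 -0.3704  0.0902]
```

View pics/c3.png

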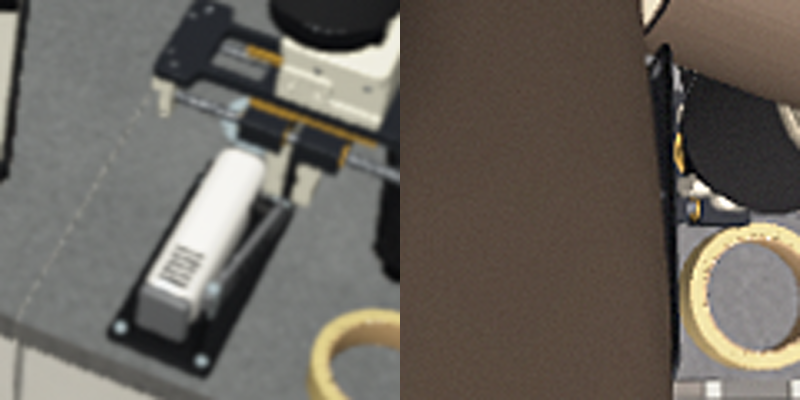

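The lever is moving under a push of about 1.4 N. The paddle is still out and the hinge position agrees in the scene view. I'll push on to the stop.

Call:
jog_arm:
  motion:
    - {"offset":[-2,0,0],"roll":0,"hand":0}
    - {"offset":[-4,0,0],"roll":0,"hand":0}
    - {"offset":[-4,0,0],"roll":0,"hand":0}

```text
clock: 3.13
tool_pos: [0.4738, -0.3702, 0.0902]
orientation: [179.9, -0.2, 178.5]
force: [-6.0, -0.1, 2.1]
opening: 0.0006
```

The force rose to 6 N, so the lever is at its stop. I'll back off, rise, open and move over the squeeze point.

Call:
jog_arm:
  motion:
    - {"offset":[0,0,0],"roll":0,"hand":0}
    - {"offset":[8,0,0],"roll":0,"hand":0}
    - {"offset":[16,0,-10],"roll":0,"hand":0}
    - {"offset":[24,5,-35],"roll":0,"hand":0}
    - {"offset":[32,15,-60],"roll":0,"hand":87}
    - {"offset":[37,30,-85],"roll":0,"hand":87}
    - {"offset":[38,38,-95],"roll":0,"hand":87}
    - {"offset":[38,41,-95],"roll":0,"hand":87}
    - {"offset":[38,41,-95],"roll":0,"hand":87}
    - {"offset":[38,41,-95],"roll":0,"hand":87}
    - {"offset":[38,41,-95],"roll":0,"hand":87}
    - {"offset":[38,41,-95],"roll":0,"hand":87}

```text
clock: 4.13
tool_pos: [0.4379, -0.3287, 0.1845]
orientation: [180.0, -0.1, 178.5]
force: [0.3, -0.4, -0.6]
opening: 0.0484
```

Run:
```python
from plant import ctrl,cams
import cv2,pickle,numpy as np
from h import *
np.set_printoptions(precision=4,suppress=True)
o=ctrl.get_obs(); print(o["force"],o["tool_pos"],o["opening"])
s=cams.snapshot("scene")
th=np.radians(-1.6);R=np.array([[np.cos(th),-np.sin(th)],[np.sin(th),np.cos(th)]])
f=lambda x,y,z:np.r_[R@[x/1e3,y/1e3]+[.4466,-.3277],z/1e3]
P=[f(51,-41,92),f(7,-35,92),f(29,-38,66),f(-65,-24,63)]
print((proj(s,P)-[360,230])*5)
a=cv2.resize(s["img"][230:350,360:480],(600,600),interpolation=cv2.INTER_CUBIC)
cv2.imwrite("pics/c4.png",a[:,:,::-1])
```

```text
[ 0.2932 -0.4254 -0.5969] [ 0.4379 -0.3287  0.1845] 0.048416501411822056
[[459.6661 227.2878]
 [412.9965 286.474 ]
 [428.5101 294.5685]
 [321.7643 429.6823]]
```

View pics/c4.png

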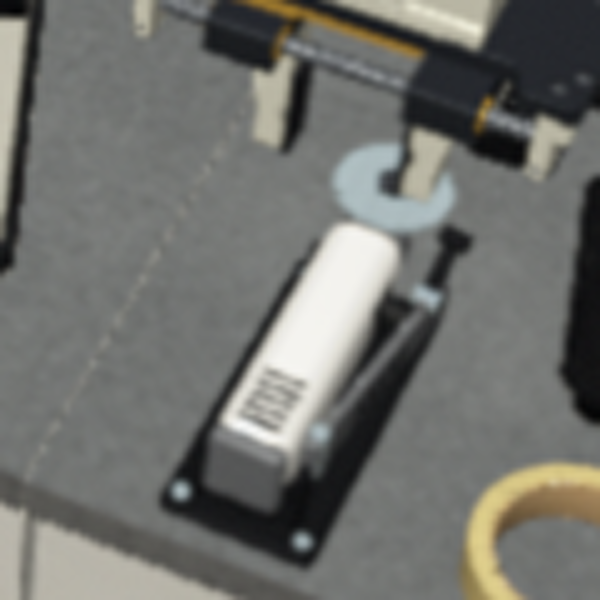

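The crop shows the lever forward: its tip is at (455, 240), and I predicted (460, 227) for full forward. The paddle is still out. Next I'll open fully and descend round the body.

Call:
jog_arm:
  motion:
    - {"offset":[0,-1,0],"roll":0,"hand":87}
    - {"offset":[0,-1,10],"roll":0,"hand":87}
    - {"offset":[0,-1,25],"roll":0,"hand":87}
    - {"offset":[0,-1,40],"roll":0,"hand":87}
    - {"offset":[0,-1,55],"roll":0,"hand":87}
    - {"offset":[0,-1,65],"roll":0,"hand":87}
    - {"offset":[0,-1,70],"roll":0,"hand":87}
    - {"offset":[0,-1,70],"roll":0,"hand":87}

```text
clock: 4.85
tool_pos: [0.4375, -0.3293, 0.114]
orientation: [180.0, -0.1, 178.5]
force: [0.2, -0.6, -0.5]
opening: 0.0869
```

Call:
jog_arm:
  motion:
    - {"offset":[0,0,10],"roll":0,"hand":87}
    - {"offset":[0,0,25],"roll":0,"hand":87}
    - {"offset":[0,0,42],"roll":0,"hand":87}
    - {"offset":[0,0,56],"roll":0,"hand":87}
    - {"offset":[0,0,66],"roll":0,"hand":87}
    - {"offset":[0,0,70],"roll":0,"hand":87}
    - {"offset":[0,0,70],"roll":0,"hand":87}

```text
clock: 5.43
tool_pos: [0.4404, -0.3302, 0.0465]
orientation: [-179.9, 0.2, 178.5]
force: [-0.4, 0.8, -0.2]
opening: 0.087
```

Call:
jog_arm:
  motion:
    - {"offset":[0,0,0],"roll":0,"hand":70}
    - {"offset":[0,0,0],"roll":0,"hand":60}
    - {"offset":[0,0,0],"roll":0,"hand":54}
    - {"offset":[0,0,0],"roll":0,"hand":50}
    - {"offset":[0,0,0],"roll":0,"hand":48}
    - {"offset":[0,0,0],"roll":0,"hand":46}
    - {"offset":[0,0,0],"roll":0,"hand":44}
    - {"offset":[0,0,0],"roll":0,"hand":42}
    - {"offset":[0,0,0],"roll":0,"hand":42}
    - {"offset":[0,0,0],"roll":0,"hand":42}

```text
clock: 6.27
tool_pos: [0.4404, -0.3315, 0.0469]
orientation: [-179.8, 0.3, 178.5]
force: [4.8, -8.6, -0.4]
opening: 0.045
```

The opening stopped at 45 mm (46 expected with the paddle home). I'll hold here.

Call:
jog_arm:
  motion:
    - {"offset":[0,1,0],"roll":0,"hand":38}
    - {"offset":[0,1,0],"roll":0,"hand":38}
    - {"offset":[0,1,0],"roll":0,"hand":38}
    - {"offset":[0,1,0],"roll":0,"hand":38}
    - {"offset":[0,1,0],"roll":0,"hand":38}
    - {"offset":[0,1,0],"roll":0,"hand":38}
    - {"offset":[0,1,0],"roll":0,"hand":38}
    - {"offset":[0,1,0],"roll":0,"hand":38}
    - {"offset":[0,1,0],"roll":0,"hand":38}
    - {"offset":[0,1,0],"roll":0,"hand":38}
    - {"offset":[0,1,0],"roll":0,"hand":38}
    - {"offset":[0,1,0],"roll":0,"hand":38}
    - {"offset":[0,1,0],"roll":0,"hand":38}
    - {"offset":[0,1,0],"roll":0,"hand":38}
    - {"offset":[0,1,0],"roll":0,"hand":38}
    - {"offset":[0,1,0],"roll":0,"hand":38}
    - {"offset":[0,1,0],"roll":0,"hand":38}
    - {"offset":[0,1,0],"roll":0,"hand":38}

```text
clock: 7.77
tool_pos: [0.4404, -0.3314, 0.0469]
orientation: [-179.8, 0.3, 178.5]
force: [1.0, -17.2, -11.7]
opening: 0.0447
```

Run:
```python
from plant import ctrl,cams
import cv2,numpy as np
o=ctrl.get_obs(); print(o["force"],o["tool_pos"],o["opening"])
s=cams.snapshot("scene")
a=cv2.resize(s["img"][230:350,360:480],(600,600),interpolation=cv2.INTER_CUBIC)
cv2.imwrite("pics/c5.png",a[:,:,::-1])
```

```text
[  0.9738886  -17.15196281 -11.74113893] [ 0.44042616 -0.33140721  0.04688472] 0.044707002161587864
```

View pics/c5.png

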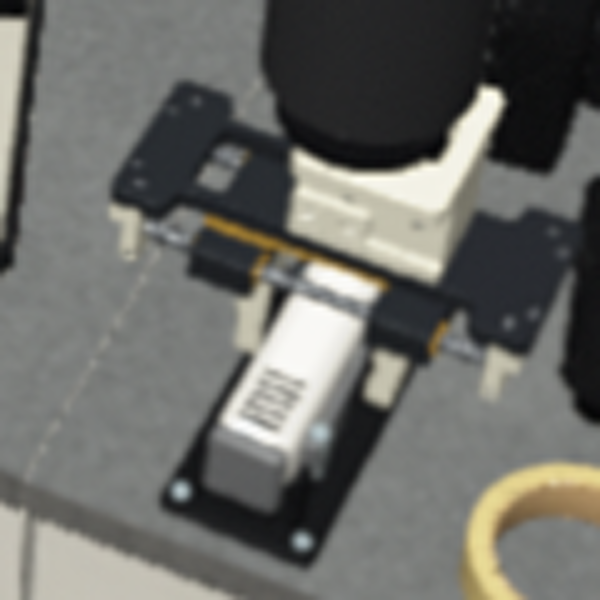

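The picture shows the jaws on both sides of the body, with the paddle hidden behind the right-hand finger, flat to the body. It was held for 1.5 s. Now I'll release and rise.

Call:
jog_arm:
  motion:
    - {"offset":[0,0,0],"roll":0,"hand":60}
    - {"offset":[0,-1,0],"roll":0,"hand":87}
    - {"offset":[0,-1,0],"roll":0,"hand":87}
    - {"offset":[0,-1,0],"roll":0,"hand":87}
    - {"offset":[0,-1,0],"roll":0,"hand":87}
    - {"offset":[0,-1,0],"roll":0,"hand":87}
    - {"offset":[0,-1,0],"roll":0,"hand":87}
    - {"offset":[0,-1,0],"roll":0,"hand":87}
    - {"offset":[0,-1,-10],"roll":0,"hand":87}
    - {"offset":[0,-1,-30],"roll":0,"hand":87}
    - {"offset":[0,-1,-55],"roll":0,"hand":87}
    - {"offset":[0,-1,-80],"roll":0,"hand":87}
    - {"offset":[0,-1,-105],"roll":0,"hand":87}
    - {"offset":[0,-1,-130],"roll":0,"hand":87}
    - {"offset":[0,-1,-145],"roll":0,"hand":87}
    - {"offset":[0,-1,-150],"roll":0,"hand":87}
    - {"offset":[0,-1,-150],"roll":0,"hand":87}

```text
clock: 9.23
tool_pos: [0.4355, -0.328, 0.1939]
orientation: [179.9, -0.3, 178.6]
force: [0.1, -0.5, -0.1]
opening: 0.0872
```

Run:
```python
from plant import ctrl,cams
import cv2,numpy as np
o=ctrl.get_obs(); print(o["force"],o["tool_pos"],o["opening"])
s=cams.snapshot("scene")
a=cv2.resize(s["img"][230:350,360:480],(600,600),interpolation=cv2.INTER_CUBIC)
cv2.imwrite("pics/c6.png",a[:,:,::-1])
```

```text
[ 0.07541585 -0.50398915 -0.12938025] [ 0.43553989 -0.32803236  0.19388369] 0.08723242051788545
```

View pics/c6.png

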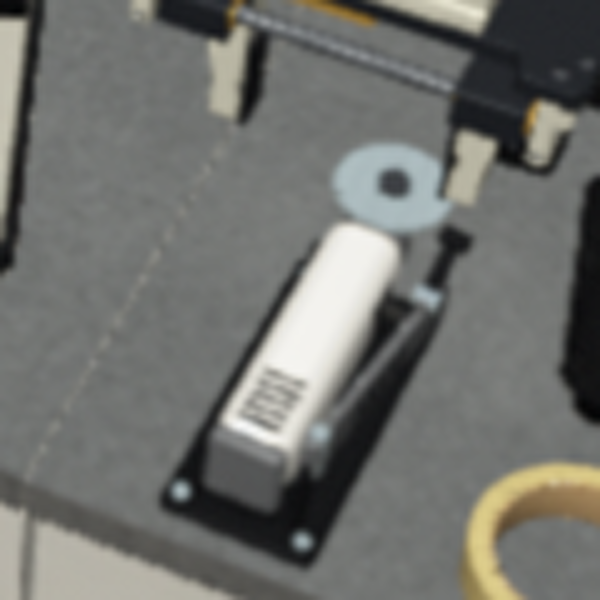

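The paddle is out again (front end near (428, 295), the same as before the squeeze). The lever is still forward, with its tip at (455, 240), and the gripper is clear.

```bash
python3 -c "
from plant import order;print(order.close_job())"
```

```text
the job is handed in; nothing more can be done
None
```

The cast saw had its test run and the job is handed in; no verdict was reported. I used about 9 s of the 42 s allowed.

- **Lever:** I pushed it forward with the closed fingers until the force rose to 6 N at its stop. The picture afterwards showed it forward, its tip within about 3 mm of where I predicted.
- **Squeeze:** I held the paddle against the body for at least 1.5 s. The jaws stopped at 44.7 mm, against 46 mm expected with the paddle home. That 1.3 mm gap is within calibration and pad error. The sideways force was 9 to 17 N.
- **Release:** The last picture shows the paddle sprung back out, the lever still forward and the gripper clear above the saw. Forces read about zero.
- **Polisher:** The arm never went near it.

The lever was hidden in the picture taken during the squeeze, so its position then is inferred from the pictures before and after.

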